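# Lay the bobbin carton down on the pull-out tray and shut the tray

## Task

The pull-out tray under the clear-topped riser cannot be shut because a carton is standing on it. Without picking anything up, push the carton over by its upper part so that it falls flat onto its broad side, wholly within the taped rectangle on the tray; then push the tray by its front board fully home, the carton still lying within the tape. The small spool on the tray stays standing on it, and everything else is left where it is.

Things in the scene. Friction and masses are not known exactly. Their poses are not given: they have to be found in the camera images.
- tray (a joint): Pull-out tray that slides level under the riser: metres it stands open, 0 = fully home (the front board meets the riser's front edges, a hard stop), starts 0.150 to 0.160, limit 0.165. It has no spring; about 4 N of friction keeps it where it is left.
- tray_frame (a point): Centre of the taped rectangle, on top of the white tray floor (10 mm above the table); moves with the tray. Over the outer edges of its dark 10 mm tape the rectangle is 130 mm along x by 190 mm along y; 'within the tape' means not past those edges. x points into the riser (the way the tray shuts), y left, z up. The floor is 150 x 324 mm about this point, with 8 mm rims at its short ends.
- tray_front (a point): Centre of the outer (robot-side) face of the tray's upright plywood front board; axes as tray_frame, so pushing along +x shuts the tray. This point is 35 mm above the table; the board is 352 mm wide, 12 mm thick and reaches from 4 to 60 mm above the table.
- riser: Fixed low plywood riser with a clear top that the tray slides under. Origin at table level, 80 mm before the riser's front edge and midway along its width; x points into the riser. It reaches from x = 80 to 245 mm and y = -178 to 178 mm; top 76 mm above the table, opening 68 mm high. Place and yaw vary.
- carton_mid (a point): Centre of the brown cardboard carton: 76 mm along its x, 36 mm thick along its y, 130 mm tall along its z; pale panel on each broad side; 0.15 to 0.31 kg. It starts upright over the tape at the +y or -y end of the rectangle, y axis within 0.06 rad of tray_frame's y, its inner broad side 10 to 22 mm within the tape's outer edge: tipped inwards, it falls along the rectangle.
- carton_edge_a (a point): Point on the carton at mid-thickness: bottom end (as it first stands), -x side edge.
- carton_edge_b (a point): Point on the carton at mid-thickness: bottom end, +x side edge.
- carton_edge_c (a point): Point on the carton at mid-thickness: top end, -x side edge.
- carton_edge_d (a point): Point on the carton at mid-thickness: top end, +x side edge.
- carton: The carton, origin at the centre of its underside as it first stands; axes as carton_mid.
- spool: Small thread spool, 30 mm diameter, 45 mm tall, standing on the tray at the other end of the rectangle from the carton; origin at the centre of its underside. It must stay standing on the tray and rides in with it under the riser.
- cone: Bystander: pale thread cone, 60 mm diameter at the foot, 110 mm tall, standing on the table beside the tray's left (+y) end; origin at the centre of its underside.
- tin: Bystander: clear open compartment box 70 x 100 x 30 mm on the riser's top, towards its back; origin at the centre of its underside.
- jar: Bystander: closed glass jar, 64 mm diameter, 85 mm tall, on the table to the right; origin at the centre of its underside.
- dish: Bystander: small white bowl, 90 mm diameter, 30 mm tall, on the table to the left; origin at the centre of its underside.
- tape: Bystander: round tape measure, 52 mm diameter, 18 mm tall, lying on the table in front to the right; origin at the centre of its underside.
- scissors: Bystander: scissors about 190 mm long and 10 mm high, lying on the table to the left; origin between blades and handles at table level.
Not all that is in view belongs to the job. Of the things that look like the carton, the smallest one is meant.

How it is judged:
By the outcome, as a careful person would: the job done as asked, in the order asked, and still so for the second after the job is handed in, with the robot touching nothing.
It also fails if it takes over 54 s, if anything falls off the work surface, if the arm or the gripper's body presses on something with over 40 N, if the wrist force passes 120 N, or if a joint passes its speed limit or range.

## Robot

A 6-joint arm with a two-finger parallel gripper is mounted at the origin on the work surface. World frame = base frame: x ahead of the robot, y to its left, z up, the work surface at z = 0. Lengths are in m, angles in rad, forces in N, time in s.
With the tool pointing down it reaches from about 0.375 to 0.9 m from the base axis. Payload 3.1 kg.
Tool frame: the origin (TCP) lies midway between the tips of the shut fingers; the grasp point (between the pads) lies 19 mm behind it; z points along the fingers, y is the line along which they close (so a half turn about z gives the same grasp; the last joint's range is limited). The gripper opens to 85 mm and grips with 20 to 120 N. Pads are 22 mm wide; open, the fingers measure 114 mm over their backs; the gripper's body (76 mm by 85 mm) begins 54 mm behind the grasp point. The pads swing forward as they close: fully open they stand 13 mm farther back than shut.
Start: joints at [-1.3, 0.527, 1.433, -0, 1.181, -0.178], TCP at [0.271, -0.563, 0.231] pointing down, gripper open.
Joint ranges: [-3.08, 3.08], [-0.75, 2.2], [0.22, 2.44], [-1.43, 4.57], [0, 2.65], [-2.85, 2.85]. Speed limits (rad/s): [2.79, 2.79, 3.14, 3.14, 3.14, 3.14].

## Interface

Orientations are given as a unit quaternion [x, y, z, w].
In Python, from station import manip gives the robot as it stands. The module is installed in compiled form; this text tells all that it offers.
- The arm moves only by the tool apply_moves, never from a script. Its arguments are lists of equal length, an entry for each row: "claw": the gripper's target within -1 to 1 (fully open at 1, half-way at 0, shut at -1); "travel": the shift along the tool's x, y, z scaled (see below), a list of three; "turn": the turn, a rotation vector about the tool's x, y, z scaled (see below), a list of three. In form: {"claw": [claw, ...], "travel": [[dx, dy, dz], ...], "turn": [[rx, ry, rz], ...]}. A call has 1 to 5 rows; each row is the pose to reach, as a shift and turn from the pose commanded when the call began, along the tool's axes at that moment, turning the shorter way round; what a row does not reach only later rows make up. The controller multiplies each number of a shift by 800 mm and each number of a turn by 180 degrees. A row lasts 1/12 s, in which the tool goes at most 41.7 mm and 7.16 degrees, less where a joint would pass 70% of its speed; a pose out of reach is approached as far as the arm can. A call with a number of a shift or a turn outside -1 to 1 is refused whole. A call with a gripper value outside its range is refused whole. The fingers move at their own pace and stop on an object; "newtons" is the grip in N (left out, the last holds). Time passes only in rows, so rows that repeat a pose let the fingers close. It gives the time, the measured TCP pose, the force, the opening and the grip force at its end, in the units of the state.
- manip.sense(): the state, without advancing time (a new reading comes with each control period).
- manip.snapshot(name): name is "scene" or "top" or "wrist"; returns a dict with "pixels" (480x640x3 uint8, red, green, blue), "depth" (480x640 float32, m along the optical axis (not along the pixel's ray), 0 where there is no reading), "intrinsics" (3x3 intrinsics, pixels), "R" (3x3) and "t" (3): a world point X has camera coordinates R X + t. Camera axes: x right, y down, z forward; pixel columns grow to the right and rows downward; lengths in m; the calibration is good to about 2 mm. A picture is of the moment at which its call begins.
- manip.sign_off(): hands the job in; it is judged then, once.
The state is a dict: "t": time; "q": joint angles; "qd": joint speeds; "tau": joint torques, N m; "tcp_pos": TCP position; "tool_rot": TCP orientation; "force": force on the tool from outside, world axes, zero at the start; "ft_torque": the same for the moment, N m; "finger_gap": opening from 0.0 (shut) to 1.0 (fully open); "gripper_force": force on a finger pad.
Only numpy, scipy, OpenCV 4.12 (cv2) and the standard library are available. Lean on these libraries where they do the work, as an engineer would, in place of code of your own. Each camera call takes 0.05 s, during which the arm holds its last target. There are 200 camera calls.

## Working session

There is one attempt and no reset: what is moved stays moved. The work goes in short steps, Python scripts to look and compute and a tool call to move; the robot and the scene stay as the last step left them, time stands still between calls to the robot, and variables do not carry over. Pictures are saved under pics/ and viewed, at most 10 in all, crops included, and the job is handed in when it is done.

Besides the shell and the picture viewer there is one more tool, called after "Emit:" by a JSON object that holds its "op" and its "data". apply_moves: Moves the arm, as the interface text tells. Shifts and turns lie within -1 to 1; 1 stands for 800 mm of shift or 180 degrees of turn. Its arguments: {"type":"object","properties":{"claw":{"type":"array","items":{"type":"number"}},"travel":{"type":"array","items":{"type":"array","items":{"type":"number"}}},"turn":{"type":"array","items":{"type":"array","items":{"type":"number"}}},"newtons":{"type":"number"}},"required":["claw","travel","turn"]}

```bash
mkdir -p pics
cat > h.py <<'E'
import numpy as np, cv2
from station import manip
def snap(n,f=None):
    s=manip.snapshot(n)
    if f: cv2.imwrite(f'pics/{f}.png',s['pixels'][:,:,::-1])
    return s
def world(s,u,v,d):
    K=s['intrinsics'];c=np.stack([(u-K[0,2])/K[0,0]*d,(v-K[1,2])/K[1,1]*d,d],-1)
    return (c-s['t'])@s['R']
def cloud(s):
    v,u=np.mgrid[:480,:640];return world(s,u.astype(float),v.astype(float),s['depth'].astype(float))
def ray(s,u,v,z):
    a=world(s,np.float64(u),np.float64(v),np.float64(1));o=-s['R'].T@s['t'];return o+(a-o)*(z-o[2])/(a[2]-o[2])
E
python3 - <<'E'
from h import *
a=snap('scene','scene0');b=snap('top','top0')
for s in(a,b): print(-s['R'].T@s['t'],s['R'][2])
print(manip.sense())
E
```

```text
[ 1.49275934 -0.51521804  1.10810049] [-0.6321291   0.37632355 -0.67734289]
[0.28534871 0.06358456 1.6219811 ] [ 0.18239367 -0.00216698 -0.9832232 ]
{'t': 0.1, 'q': array([-1.30050300e+00,  5.28360545e-01,  1.43379014e+00,  2.64395267e-05,
        1.18138884e+00, -1.78493450e-01]), 'qd': array([-0.00034894, -0.00058803, -0.00279464, -0.00130404, -0.00070413,
       -0.00146626]), 'tau': array([-1.21362250e-04, -4.43304598e+01, -1.78586090e+01, -2.50733119e-04,
        3.85894353e-03, -1.41265201e-05]), 'tcp_pos': array([ 0.27103203, -0.5624583 ,  0.23043416]), 'tool_rot': array([ 9.74929924e-01,  2.22509991e-01, -3.24527350e-05, -9.72972931e-04]), 'force': array([-1.12810991,  0.46097332,  0.26517245]), 'ft_torque': array([ 0.03105029, -0.01384018, -0.05705392]), 'gripper_force': 0.0, 'finger_gap': 0.99655114011698}
```

View pics/scene0.png

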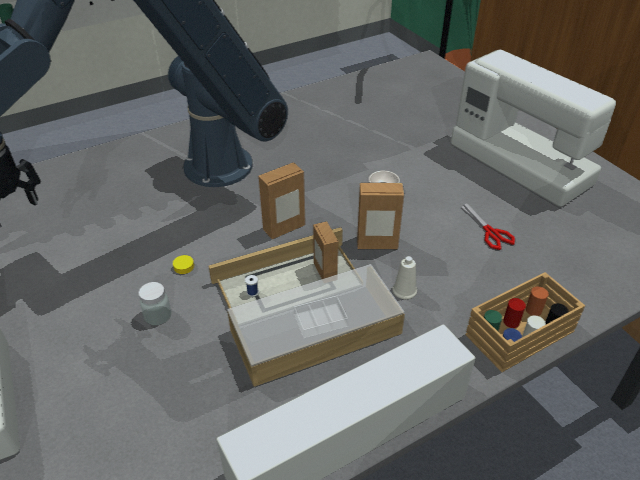

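View pics/top0.png

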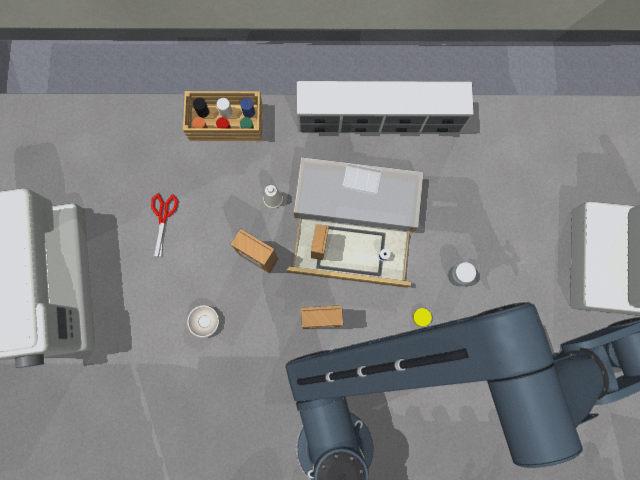

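Candidates for the carton: A at top (319,242) / scene (325,250), on the tray; B at top (320,317) / scene (283,200), on the table in front; C at top (255,250) / scene (381,215), on the table to the left. A looks the smallest and stands on the tape. I'll check it in a close crop and measure.

Run:
```python
from h import *
s=snap('top');t=snap('scene')
c=s['pixels'][150:350,220:490,::-1];cv2.imwrite('pics/crop0.png',cv2.resize(c,None,fx=2.9,fy=2.9,interpolation=cv2.INTER_CUBIC))
def brown(p):
    h=cv2.cvtColor(p,cv2.COLOR_RGB2HSV);return cv2.inRange(h,(5,90,60),(20,255,255))
P=cloud(s);m=brown(s['pixels'])>0
for n,(u,v) in dict(A=(319,242),B=(320,317),C=(255,250)).items():
    z=P[v-2:v+3,u-2:u+3,2];zt=np.median(z)
    M=(abs(P[...,2]-zt)<.006)&m;M=M.astype(np.uint8)
    k,l,st,_=cv2.connectedComponentsWithStats(M);i=l[v,u]
    q=P[l==i];r=cv2.minAreaRect((q[:,:2]*1000).astype(np.float32))
    print(n,'z',zt,len(q),r, cv2.boxPoints(r).round().tolist())
# floor white tray, dark tape, board top
B=(m)&(abs(P[...,2]-.060)<.006);k,l,st,_=cv2.connectedComponentsWithStats(B.astype(np.uint8))
for i in range(1,k):
    if st[i,4]>60:
        q=P[l==i];r=cv2.minAreaRect((q[:,:2]*1000).astype(np.float32));print('z60',st[i],r,cv2.boxPoints(r).round().tolist())
hsv=cv2.cvtColor(s['pixels'],cv2.COLOR_RGB2HSV)
D=(hsv[...,2]<90)&(abs(P[...,2]-.010)<.008);D[:215]=0;D[290:]=0;D[:,:290]=0;D[:,415:]=0
v,u=np.nonzero(D);q=np.array([ray(s,a,b,.01)for a,b in zip(u,v)])
r=cv2.minAreaRect((q[:,:2]*1000).astype(np.float32));print('tape',len(q),r,cv2.boxPoints(r).round().tolist())
```

```text
A z 0.139767234069157 333 ((561.360595703125, 44.04292297363281), (35.25380325317383, 76.12474822998047), 79.66203308105469) [[521.0, 34.0], [596.0, 20.0], [602.0, 55.0], [527.0, 68.0]]
B z 0.18087134917179046 754 ((351.74896240234375, 38.87066650390625), (49.139060974121094, 104.8071060180664), 2.7862279415130615) [[325.0, 90.0], [330.0, -15.0], [379.0, -12.0], [374.0, 92.0]]
C z 0.18070082564412024 710 ((532.059326171875, 220.87075805664062), (105.53876495361328, 49.28433609008789), 59.173370361328125) [[484.0, 188.0], [526.0, 163.0], [580.0, 254.0], [538.0, 279.0]]
z60 [215 132  45   4  81] ((889.5843505859375, 286.1392517089844), (8.043113708496094, 130.65016174316406), 1.6204895973205566) [[884.0, 351.0], [887.0, 221.0], [895.0, 221.0], [892.0, 352.0]]
z60 [288 267 123  19 396] ((469.55523681640625, -39.642852783203125), (345.6490173339844, 11.386119842529297), 82.9906005859375) [[443.0, -210.0], [454.0, -212.0], [496.0, 131.0], [485.0, 133.0]]
tape 343 ((553.3746337890625, -47.59580993652344), (338.20599365234375, 176.9770965576172), 83.4293441772461) [[446.0, -205.0], [622.0, -226.0], [661.0, 110.0], [485.0, 131.0]]
```

View pics/crop0.png

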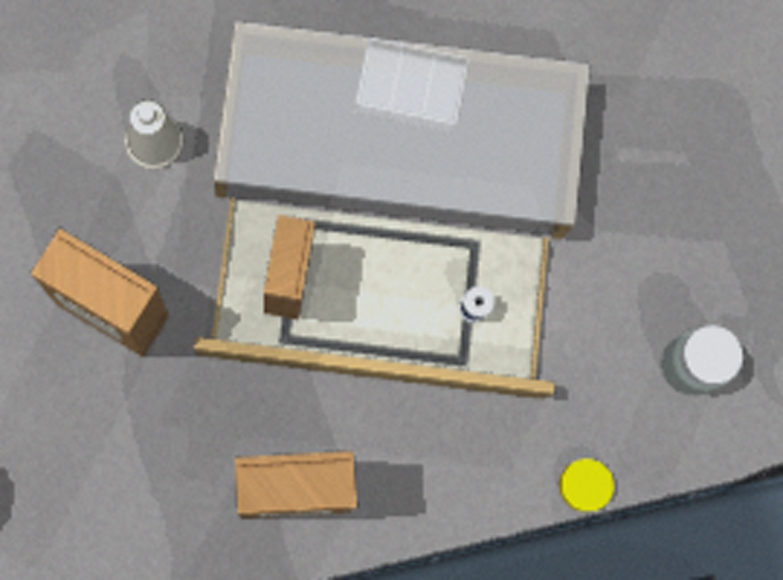

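The crop shows A on the taped rectangle at crop (290,265), top face 35 x 76 mm at z = 0.14. B and C have tops of 49 x 105 mm at z = 0.18, so A is the one meant. The spool is at crop (479,302). Next I'll get precise tray and spool positions.

```bash
cat >> h.py <<'E'
from scipy.spatial.transform import Rotation as Ro
def fit_tray(s,zb=.06):
    h=cv2.cvtColor(s['pixels'],cv2.COLOR_RGB2HSV);P=cloud(s)
    m=(cv2.inRange(h,(5,60,60),(25,255,255))>0)&(abs(P[...,2]-zb)<.006)&(P[...,0]<.7)
    k,l,st,_=cv2.connectedComponentsWithStats(m.astype(np.uint8))
    i=1+np.argmax(st[1:,2]); v,u=np.nonzero(l==i)
    q=np.array([ray(s,a,b,zb)[:2] for a,b in zip(u,v)])
    (c,sz,a)=cv2.minAreaRect((q*1000).astype(np.float32))
    d=np.linalg.svd(q-q.mean(0),full_matrices=False)[2][0];d*=np.sign(d[1])
    X=np.array([d[1],-d[0]]);C=np.array(c)/1000
    print('board mid',C.round(4),sz,'yaw deg',np.degrees(np.arctan2(X[1],X[0])).round(2))
    F=C-X*.006; return X,d,F,C+X*(.006+.075)   # xaxis,yaxis,front,frame
def move(target,yaw):
    st=manip.sense();R=Ro.from_quat(st['tool_rot']);w=np.radians(yaw)
    T=Ro.from_matrix(np.array([[np.cos(w),np.sin(w),0],[np.sin(w),-np.cos(w),0],[0,0,-1]]))
    print('travel',(R.inv().apply(np.array(target)-st['tcp_pos'])/.8).round(4).tolist(),'turn',((R.inv()*T).as_rotvec()/np.pi).round(4).tolist())
E
python3 - <<'E'
from h import *
s=snap('top')
X,Y,F,C=fit_tray(s);P=cloud(s);h=cv2.cvtColor(s['pixels'],cv2.COLOR_RGB2HSV)
print('front',F,'frame',C)
L=lambda q:np.stack([(q-C)@X,(q-C)@Y],-1)*1000
v,u=np.mgrid[:480,:640];
q=np.stack([ray(s,a,b,.01)[:2] for a,b in zip(u.ravel(),v.ravel())]).reshape(480,640,2);l=L(q)
D=(h[...,2]<110)&(abs(P[...,2]-.01)<.006)&(abs(l[...,0])<72)&(abs(l[...,1])<110)
t=l[D];print('tape x pct',np.percentile(t[:,0],[1,5,95,99]),'y',np.percentile(t[:,1],[1,5,50,95,99]),len(t))
M=abs(P[...,2]-.055)<.008
M&=(l[...,1]<-50)&(l[...,1]>-140)&(abs(l[...,0])<65)
print('spool top',M.sum(),L(P[M][:,:2]).mean(0),P[M][:,2].mean())
A=np.array([[521,34],[596,20],[602,55],[527,68]])/1000;print('carton top',L(A).round(1).tolist())
for n,(x,y,z) in dict(pre=(0,155,.26),low=(0,155,.115)).items():
    p=C+X*x/1000+Y*y/1000;print(n,p)
E
```

```text
board mid [ 0.4696 -0.0385] (348.7284240722656, 12.964077949523926) yaw deg -7.04
front [ 0.46363214 -0.03774946] frame [ 0.54997637 -0.04841123]
tape x pct [-63.34726316 -62.63048631  62.84103001  63.5842789 ] y [-93.74935637 -92.3010707  -21.60524296  88.13998315  92.88010054] 354
spool top 86 [ -4.19665945 -95.39905029] 0.055081706242937636
carton top [[-38.9, 78.2], [37.3, 73.5], [39.0, 109.0], [-37.1, 112.7]]
pre [0.56897148 0.10542045]
low [0.56897148 0.10542045]
```

Run:
```python
from h import *
C=np.array([.54997637,-.04841123]);X=np.array([np.cos(np.radians(-7.04)),np.sin(np.radians(-7.04))]);Y=np.array([-X[1],X[0]])
p=C+X*.003+Y*.155
move([*p,.26],-10); print(p)
```

```text
travel [0.701, -0.589, -0.0357] turn [-0.0003, 0.0, 0.1984]
[0.5719509  0.10505251]
```

Emit:
{"op": "apply_moves", "data": {"claw": [-1,-1,-1,-1,-1], "travel": [[0.03,-0.025,-0.01],[0.06,-0.05,-0.02],[0.09,-0.08,-0.03],[0.12,-0.11,-0.04],[0.15,-0.14,-0.05]], "turn": [[0,0,0.02],[0,0,0.04],[0,0,0.06],[0,0,0.08],[0,0,0.1]]}}

```text
t: 0.67
tcp_pos: [0.3309, -0.4086, 0.2714]
tool_rot: [0.998, 0.065, -0.0, -0.0]
force: [0.1, -0.6, 1.1]
finger_gap: 0.299
gripper_force: 0.0
```

Run:
```python
from h import *
move([.572,.105,.26],-10)
```

```text
travel [0.3826, -0.5971, 0.0146] turn [-0.0002, 0.0, 0.0972]
```

Emit:
{"op": "apply_moves", "data": {"claw": [-1,-1,-1,-1,-1], "travel": [[0.027,-0.042,0],[0.054,-0.084,0],[0.081,-0.126,0],[0.108,-0.168,0],[0.135,-0.21,0]], "turn": [[0,0,0.02],[0,0,0.04],[0,0,0.06],[0,0,0.08],[0,0,0.097]]}}

```text
t: 1.08
tcp_pos: [0.4156, -0.2273, 0.2715]
tool_rot: [0.996, -0.087, 0.0, 0.0]
force: [0.9, 1.0, -0.0]
finger_gap: -0.002
gripper_force: 0.0
```

Run:
```python
from h import *
move([.572,.105,.26],-10)
```

```text
travel [0.1209, -0.4429, 0.0143] turn [0.0, -0.0001, 0.0003]
```

Emit:
{"op": "apply_moves", "data": {"claw": [-1,-1,-1,-1,-1], "travel": [[0.012,-0.044,0],[0.024,-0.088,0],[0.036,-0.132,0],[0.048,-0.176,0],[0.06,-0.22,0]], "turn": [[0,0,0],[0,0,0],[0,0,0],[0,0,0],[0,0,0]]}}

```text
t: 1.5
tcp_pos: [0.4927, -0.062, 0.2715]
tool_rot: [0.996, -0.085, 0.0, 0.0]
force: [0.3, -1.4, -0.1]
finger_gap: 0.0
gripper_force: 0.0
```

Emit:
{"op": "apply_moves", "data": {"claw": [-1,-1,-1,-1,-1], "travel": [[0.012,-0.044,0],[0.024,-0.088,0],[0.036,-0.132,0],[0.048,-0.176,0],[0.061,-0.22,0]], "turn": [[0,0,0],[0,0,0],[0,0,0],[0,0,0],[0,0,0]]}}

```text
t: 1.92
tcp_pos: [0.5704, 0.1033, 0.2713]
tool_rot: [0.996, -0.085, -0.0, 0.0]
force: [1.1, -1.5, 0.1]
finger_gap: 0.0
gripper_force: 0.0
```

Run:
```python
from h import *
move([.572,.105,.118],-10);print(manip.sense()['tcp_pos'])
```

```text
travel [0.0017, -0.0024, 0.1916] turn [0.0, 0.0001, 0.0015]
[0.57038822 0.10333711 0.27127955]
```

Emit:
{"op": "apply_moves", "data": {"claw": [-1,-1,-1,-1,-1], "travel": [[0,0,0.045],[0,0,0.09],[0,0,0.135],[0,0,0.175],[0,0,0.192]], "turn": [[0,0,0],[0,0,0],[0,0,0],[0,0,0],[0,0,0]]}}

```text
t: 2.33
tcp_pos: [0.5671, 0.1016, 0.1134]
tool_rot: [0.996, -0.085, -0.004, 0.0]
force: [-0.0, 0.3, -0.1]
finger_gap: -0.0
gripper_force: 0.0
```

Emit:
{"op": "apply_moves", "data": {"claw": [-1,-1,-1,-1,-1], "travel": [[0,0.006,0],[0,0.012,0],[0,0.018,0],[0,0.024,0],[0,0.03,0]], "turn": [[0,0,0],[0,0,0],[0,0,0],[0,0,0],[0,0,0]]}}

```text
t: 2.75
tcp_pos: [0.5672, 0.077, 0.1194]
tool_rot: [0.996, -0.085, 0.002, -0.0]
force: [0.5, 0.0, -0.1]
finger_gap: 0.001
gripper_force: 0.0
```

Emit:
{"op": "apply_moves", "data": {"claw": [-1,-1,-1,-1,-1], "travel": [[0,0.004,0],[0,0.008,0],[0,0.012,0],[0,0.016,0],[0,0.02,0]], "turn": [[0,0,0],[0,0,0],[0,0,0],[0,0,0],[0,0,0]]}}

```text
t: 3.17
tcp_pos: [0.5634, 0.0617, 0.1178]
tool_rot: [0.996, -0.085, 0.0, -0.0]
force: [-0.1, 0.5, -0.2]
finger_gap: -0.001
gripper_force: 0.1
```

Run:
```python
from h import *
s=snap('scene');c=s['pixels'][170:400,180:450,::-1];cv2.imwrite('pics/c1.png',cv2.resize(c,None,fx=2.5,fy=2.5))
```

```text
(no output)
```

View pics/c1.png

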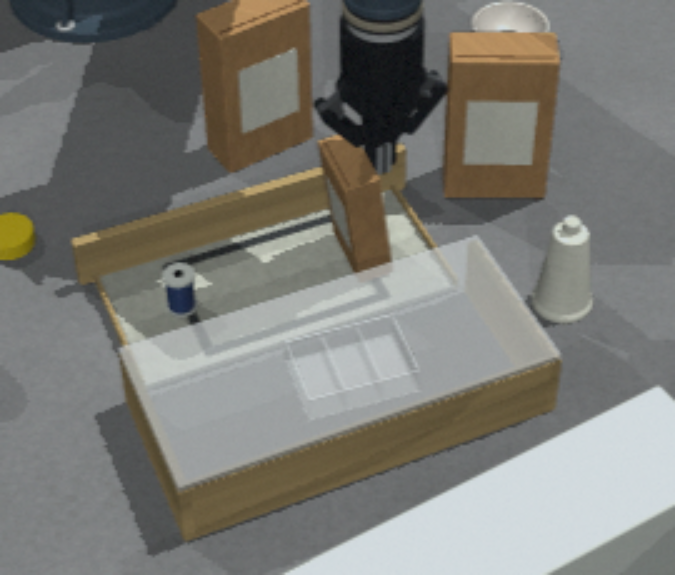

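The carton at crop (355,205) is tilting towards the spool side, with the fingers behind its top. I'll keep pushing slowly.

Emit:
{"op": "apply_moves", "data": {"claw": [-1,-1,-1,-1,-1], "travel": [[0,0.003,0],[0,0.006,0],[0,0.009,0],[0,0.012,0],[0,0.015,0]], "turn": [[0,0,0],[0,0,0],[0,0,0],[0,0,0],[0,0,0]]}}

```text
t: 3.63
tcp_pos: [0.5613, 0.05, 0.1176]
tool_rot: [0.996, -0.085, -0.0, 0.0]
force: [-0.2, -0.0, -0.4]
finger_gap: 0.001
gripper_force: 0.0
```

Emit:
{"op": "apply_moves", "data": {"claw": [-1,-1,-1,-1,-1], "travel": [[0,0.003,0],[0,0.006,0],[0,0.009,0],[0,0.012,0],[0,0.015,0]], "turn": [[0,0,0],[0,0,0],[0,0,0],[0,0,0],[0,0,0]]}}

```text
t: 4.05
tcp_pos: [0.5593, 0.0381, 0.1177]
tool_rot: [0.996, -0.085, 0.0, 0.0]
force: [-0.3, 0.3, 0.2]
finger_gap: -0.003
gripper_force: 0.0
```

Emit:
{"op": "apply_moves", "data": {"claw": [-1,-1,-1,-1,-1], "travel": [[0,0,0],[0,0,0],[0,0,0],[0,0,0],[0,0,0]], "turn": [[0,0,0],[0,0,0],[0,0,0],[0,0,0],[0,0,0]]}}

```text
t: 4.47
tcp_pos: [0.5594, 0.0385, 0.1177]
tool_rot: [0.996, -0.085, 0.0, -0.0]
force: [0.7, 0.4, -0.5]
finger_gap: 0.002
gripper_force: 0.0
```

Run:
```python
from h import *
s=snap('scene');c=s['pixels'][170:400,180:450,::-1];cv2.imwrite('pics/c2.png',cv2.resize(c,None,fx=2.5,fy=2.5))
```

```text
(no output)
```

View pics/c2.png

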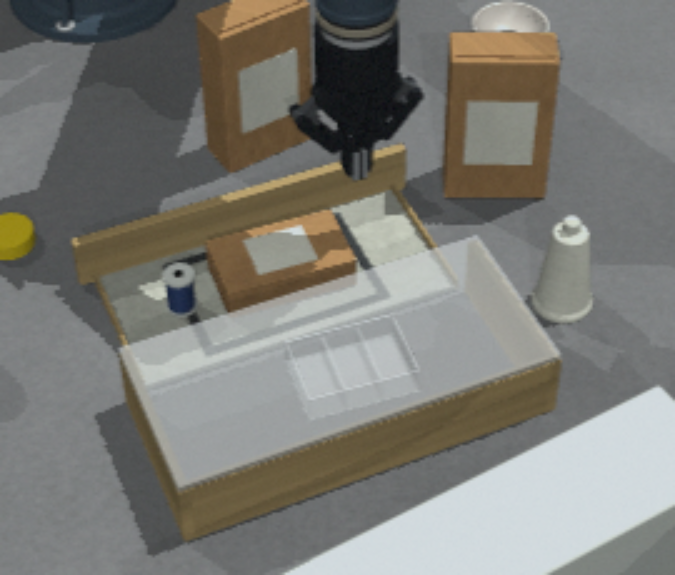

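The carton at crop (280,258) lies flat with its panel up, and the spool at (179,288) is standing. I'll raise the arm and move it to a spot in front of the board.

Emit:
{"op": "apply_moves", "data": {"claw": [-1,-1,-1,-1,-1], "travel": [[0,0,-0.04],[0,0,-0.08],[0,0,-0.12],[0,0,-0.16],[0,0,-0.18]], "turn": [[0,0,0],[0,0,0],[0,0,0],[0,0,0],[0,0,0]]}}

```text
t: 4.93
tcp_pos: [0.5611, 0.0383, 0.2659]
tool_rot: [0.996, -0.085, 0.003, 0.0]
force: [0.0, 0.2, 0.7]
finger_gap: 0.001
gripper_force: 0.0
```

Run:
```python
from h import *
move([.4166,-.0924,.26],-7)
```

```text
travel [-0.1504, 0.1915, 0.0063] turn [-0.0, -0.0021, -0.0151]
```

Emit:
{"op": "apply_moves", "data": {"claw": [-1,-1,-1,-1,-1], "travel": [[-0.03,0.038,0],[-0.06,0.076,0],[-0.09,0.114,0],[-0.12,0.153,0],[-0.15,0.191,0]], "turn": [[0,0,-0.003],[0,0,-0.006],[0,0,-0.009],[0,0,-0.012],[0,0,-0.015]]}}

```text
t: 5.35
tcp_pos: [0.4137, -0.0925, 0.2618]
tool_rot: [0.998, -0.061, 0.0, 0.0]
force: [-0.1, -1.7, 0.4]
finger_gap: 0.005
gripper_force: 0.0
```

```bash
cat > chk.py <<'E'
from h import *
import sys
def check(f):
    s=snap('top',f);X,Y,F,C=fit_tray(s);P=cloud(s)
    print('front',F,'frame',C)
    d=(P[...,:2]-C);lx=d@X*1000;ly=d@Y*1000
    M=(abs(P[...,2]-.046)<.006)&(abs(lx)<74)&(abs(ly)<125)
    k,l,st,_=cv2.connectedComponentsWithStats(M.astype(np.uint8));i=1+np.argmax(st[1:,4])
    q=np.stack([lx[l==i],ly[l==i]],-1).astype(np.float32);r=cv2.minAreaRect(q)
    print('carton tray-frame mm',st[i],r,cv2.boxPoints(r).round(1).tolist(),'z',P[l==i][:,2].mean())
    M=(abs(P[...,2]-.055)<.004)&(ly<-60)&(ly>-150)&(abs(lx)<65)
    print('spool',M.sum(),lx[M].mean(),ly[M].mean())
    move([.4166,-.0924,.033],-7);print(manip.sense()['tcp_pos'])
check(sys.argv[1])
E
python3 chk.py top2
```

```text
board mid [0.4791 0.036 ] (198.5295867919922, 12.277620315551758) yaw deg -6.8
front [0.47312276 0.03672323] frame [0.55951101 0.02642427]
carton tray-frame mm [ 324  233   46   33 1010] ((-4.452739715576172, -63.9748649597168), (121.9681625366211, 76.63032531738281), 86.89706420898438) [[-46.0, -122.80000305175781], [30.5, -126.9000015258789], [37.099998474121094, -5.199999809265137], [-39.400001525878906, -1.0]] z 0.04616321945867065
spool 45 -3.0959741339852536 -92.32207739367144
travel [0.0116, -0.0059, 0.2852] turn [0.0009, 0.0021, -0.0006]
[ 0.40839514 -0.09550676  0.26125248]
```

View pics/top2.png

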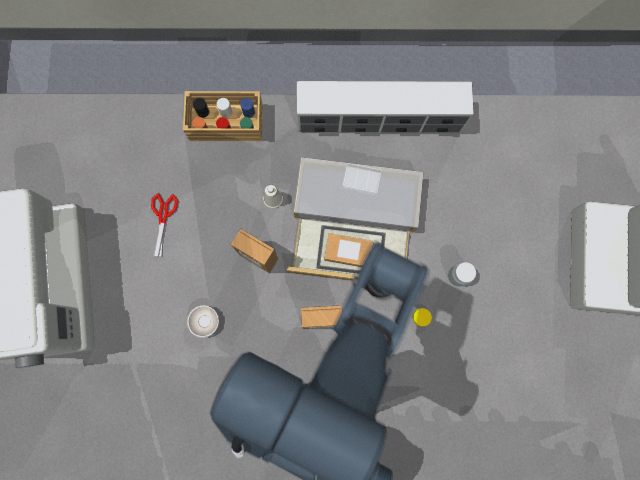

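The top view shows the carton flat at (348,249), well inside the tape: tray-frame x from -46 to 37 and y from about -56 to 74 mm. The forearm passes close to box B, so I'll push farther to the right on the board.

Emit:
{"op": "apply_moves", "data": {"claw": [-1,-1,-1], "travel": [[0.005,0.03,0],[0.008,0.055,0],[0.008,0.055,0]], "turn": [[0,0,0],[0,0,0],[0,0,0]]}}

```text
t: 5.65
tcp_pos: [0.417, -0.1398, 0.2623]
tool_rot: [0.998, -0.063, 0.001, 0.001]
force: [-0.1, -0.2, -0.4]
finger_gap: -0.001
gripper_force: 0.0
```

Run:
```python
from h import *
move([.4104,-.142,.033],-7)
s=snap('scene');P=cloud(s);c=s['pixels'][60:360,120:450,::-1];cv2.imwrite('pics/c3.png',cv2.resize(c,None,fx=2,fy=2))
t=snap('top');Q=cloud(t)
M=(Q[...,2]>.24)&(abs(Q[...,0]-.35)<.05)&(Q[...,1]<.0)&(Q[...,1]>-.3)
print('arm y range near B',Q[M][:,1].min(),Q[M][:,1].max(),'z top',Q[M][:,2].min(),Q[M][:,2].max())
```

```text
travel [-0.0086, 0.003, 0.2866] turn [0.0008, -0.0008, -0.0014]
arm y range near B -0.1965140328408375 -0.005175038023389228 z top 0.39396239012227396 0.7400165417828888
```

View pics/c3.png

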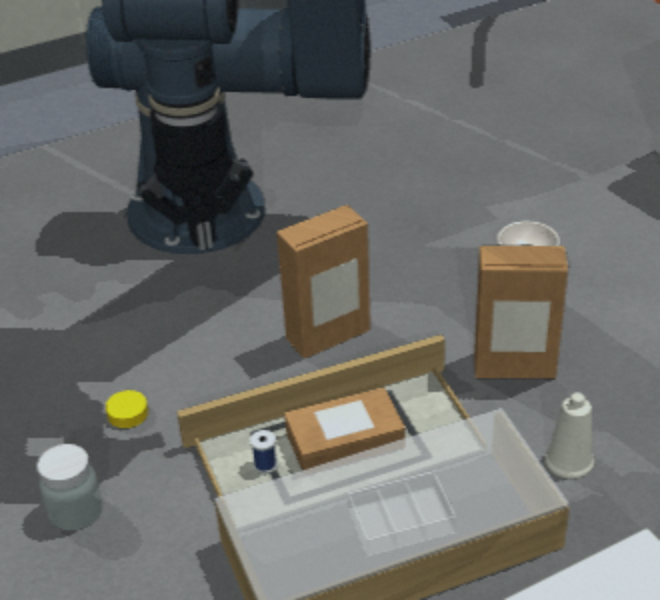

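The scene crop shows the carton flat at (345,425) and the spool standing at (263,450). The arm's links sit well above and beside box B at (325,280). Lowering now.

Emit:
{"op": "apply_moves", "data": {"claw": [-1,-1,-1,-1,-1], "travel": [[-0.009,0.003,0.04],[-0.009,0.003,0.08],[-0.009,0.003,0.12],[-0.009,0.003,0.16],[-0.009,0.003,0.2]], "turn": [[0,0,0],[0,0,0],[0,0,0],[0,0,0],[0,0,0]]}}

```text
t: 6.17
tcp_pos: [0.4088, -0.1365, 0.1007]
tool_rot: [0.998, -0.061, 0.0, -0.0]
force: [0.7, 0.4, -0.2]
finger_gap: 0.002
gripper_force: 0.0
```

Emit:
{"op": "apply_moves", "data": {"claw": [-1,-1,-1,-1,-1], "travel": [[0,0,0.03],[0,0,0.06],[0,0,0.085],[0,0,0.085],[0,0,0.085]], "turn": [[0,0,0],[0,0,0],[0,0,0],[0,0,0],[0,0,0]]}}

```text
t: 6.58
tcp_pos: [0.4081, -0.1365, 0.0331]
tool_rot: [0.998, -0.061, -0.001, -0.001]
force: [-0.6, 0.4, 0.7]
finger_gap: -0.004
gripper_force: 0.0
```

Run:
```python
from h import *
p=manip.sense()['tcp_pos'];X=np.array([np.cos(np.radians(-7.04)),np.sin(np.radians(-7.04))])
print('gap TCP to board face mm',(np.array([.4636,-.0377])-p[:2])@X*1000,p);move([.4104,-.142,.033],-7)
```

```text
gap TCP to board face mm 42.946550554188214 [ 0.40812888 -0.13647728  0.03311235]
travel [0.0037, 0.0065, 0.0001] turn [-0.0005, 0.0009, 0.0001]
```

Emit:
{"op": "apply_moves", "data": {"claw": [-1,-1,-1,-1,-1], "travel": [[0.01,0,0],[0.02,0,0],[0.028,0,0],[0.033,0,0],[0.038,0,0]], "turn": [[0,0,0],[0,0,0],[0,0,0],[0,0,0],[0,0,0]]}}

```text
t: 7.0
tcp_pos: [0.4403, -0.1421, 0.0346]
tool_rot: [0.998, -0.061, 0.001, 0.001]
force: [-0.6, 0.1, 0.1]
finger_gap: -0.003
gripper_force: 0.0
```

Emit:
{"op": "apply_moves", "data": {"claw": [-1,-1,-1,-1,-1], "travel": [[0.005,0,0],[0.01,0,0],[0.016,0,0],[0.022,0,0],[0.028,0,0]], "turn": [[0,0,0],[0,0,0],[0,0,0],[0,0,0],[0,0,0]]}}

```text
t: 7.42
tcp_pos: [0.4602, -0.1436, 0.0336]
tool_rot: [0.998, -0.062, -0.001, -0.001]
force: [-3.9, 1.2, 3.5]
finger_gap: 0.004
gripper_force: 2.2
```

Emit:
{"op": "apply_moves", "data": {"claw": [-1,-1,-1,-1,-1], "travel": [[0.006,0,0],[0.012,0,0],[0.018,0,0],[0.024,0,0],[0.03,0,0]], "turn": [[0,0,0],[0,0,0],[0,0,0],[0,0,0],[0,0,0]]}}

```text
t: 7.83
tcp_pos: [0.485, -0.1468, 0.0335]
tool_rot: [0.998, -0.061, -0.001, -0.0]
force: [-4.2, 2.4, 2.1]
finger_gap: 0.001
gripper_force: 2.2
```

Emit:
{"op": "apply_moves", "data": {"claw": [-1,-1,-1,-1,-1], "travel": [[0.006,0,0],[0.012,0,0],[0.018,0,0],[0.024,0,0],[0.03,0,0]], "turn": [[0,0,0],[0,0,0],[0,0,0],[0,0,0],[0,0,0]]}}

```text
t: 8.25
tcp_pos: [0.5089, -0.1498, 0.0335]
tool_rot: [0.998, -0.061, -0.001, -0.0]
force: [-4.0, 3.7, 1.1]
finger_gap: 0.0
gripper_force: 2.2
```

Emit:
{"op": "apply_moves", "data": {"claw": [-1,-1,-1,-1,-1], "travel": [[0.006,0,0],[0.012,0,0],[0.018,0,0],[0.024,0,0],[0.03,0,0]], "turn": [[0,0,0],[0,0,0],[0,0,0],[0,0,0],[0,0,0]]}}

```text
t: 8.67
tcp_pos: [0.5327, -0.1528, 0.0335]
tool_rot: [0.998, -0.061, -0.0, -0.0]
force: [-3.9, 2.8, 1.2]
finger_gap: 0.001
gripper_force: 2.2
```

Emit:
{"op": "apply_moves", "data": {"claw": [-1,-1,-1,-1,-1], "travel": [[0.006,0,0],[0.012,0,0],[0.018,0,0],[0.024,0,0],[0.03,0,0]], "turn": [[0,0,0],[0,0,0],[0,0,0],[0,0,0],[0,0,0]]}}

```text
t: 9.08
tcp_pos: [0.5566, -0.1557, 0.0335]
tool_rot: [0.998, -0.061, -0.0, -0.0]
force: [-3.9, 2.7, 2.3]
finger_gap: 0.001
gripper_force: 2.2
```

Run:
```python
from h import *
p=manip.sense()['tcp_pos'];X=np.array([np.cos(np.radians(-7.04)),np.sin(np.radians(-7.04))])
print('TCP past orig face mm',-(np.array([.4636,-.0377])-p[:2])@X*1000,p)
s=snap('scene');c=s['pixels'][170:400,180:450,::-1];cv2.imwrite('pics/c4.png',cv2.resize(c,None,fx=2.5,fy=2.5))
```

```text
TCP past orig face mm 106.76833277742084 [ 0.55660344 -0.15573034  0.03348668]
```

View pics/c4.png

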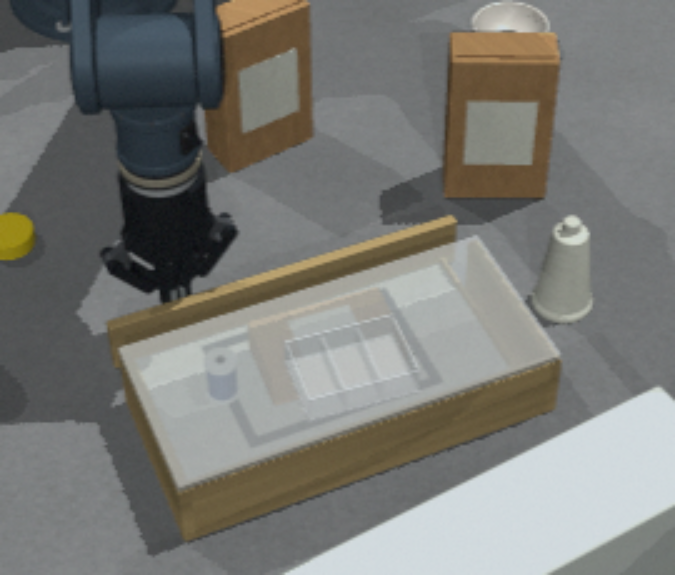

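Carton and spool are riding in under the riser, seen at crop (320,345) and (221,373). About 35 mm remains, so I'll slow down and watch the force.

Emit:
{"op": "apply_moves", "data": {"claw": [-1,-1,-1,-1,-1], "travel": [[0.006,0,0],[0.012,0,0],[0.018,0,0],[0.024,0,0],[0.03,0,0]], "turn": [[0,0,0],[0,0,0],[0,0,0],[0,0,0],[0,0,0]]}}

```text
t: 9.55
tcp_pos: [0.5805, -0.1591, 0.0335]
tool_rot: [0.998, -0.061, -0.0, -0.0]
force: [-4.2, 1.6, -0.2]
finger_gap: -0.002
gripper_force: 2.2
```

Emit:
{"op": "apply_moves", "data": {"claw": [-1,-1,-1], "travel": [[0.003,0,0],[0.006,0,0],[0.009,0,0]], "turn": [[0,0,0],[0,0,0],[0,0,0]]}}

```text
t: 9.8
tcp_pos: [0.5875, -0.16, 0.0336]
tool_rot: [0.998, -0.061, -0.0, -0.0]
force: [-4.5, 1.8, -0.2]
finger_gap: 0.003
gripper_force: 2.1
```

Emit:
{"op": "apply_moves", "data": {"claw": [-1,-1,-1], "travel": [[0.002,0,0],[0.004,0,0],[0.004,0,0]], "turn": [[0,0,0],[0,0,0],[0,0,0]]}}

```text
t: 10.05
tcp_pos: [0.5909, -0.1604, 0.0336]
tool_rot: [0.998, -0.061, 0.0, 0.0]
force: [-2.7, 2.0, -0.9]
finger_gap: 0.004
gripper_force: 1.4
```

Emit:
{"op": "apply_moves", "data": {"claw": [-1,-1], "travel": [[0.002,0,0],[0.002,0,0]], "turn": [[0,0,0],[0,0,0]]}}

```text
t: 10.22
tcp_pos: [0.5923, -0.1606, 0.0336]
tool_rot: [0.998, -0.062, 0.0, 0.0]
force: [-4.0, 1.0, -0.4]
finger_gap: 0.002
gripper_force: 1.7
```

Emit:
{"op": "apply_moves", "data": {"claw": [-1,-1], "travel": [[0.002,0,0],[0.003,0,0]], "turn": [[0,0,0],[0,0,0]]}}

```text
t: 10.38
tcp_pos: [0.5927, -0.1607, 0.0337]
tool_rot: [0.998, -0.061, -0.002, -0.0]
force: [-8.6, 0.9, 3.2]
finger_gap: 0.002
gripper_force: 4.4
```

Emit:
{"op": "apply_moves", "data": {"claw": [-1,-1], "travel": [[0.002,0,0],[0.002,0,0]], "turn": [[0,0,0],[0,0,0]]}}

```text
t: 10.55
tcp_pos: [0.5926, -0.1606, 0.0337]
tool_rot: [0.998, -0.061, -0.004, -0.001]
force: [-10.4, 0.6, 4.5]
finger_gap: -0.001
gripper_force: 5.3
```

Run:
```python
from h import *
s=snap('top');fit_tray(s);P=cloud(s)
print(manip.sense()['tcp_pos'],manip.sense()['force'])
# riser front edge: top surface points at z~.076
X=np.array([np.cos(np.radians(-7.04)),np.sin(np.radians(-7.04))]);O=np.array([.46363,-.03775])
t=(P[...,:2]-O)@X*1000; y=(P[...,:2]-O)@np.array([-X[1],X[0]])*1000
for lo in(40,80,120):
  k=(y>lo)&(y<lo+30)
  for zc in(.06,.076): 
    m=k&(abs(P[...,2]-zc)<.005)&(t>100); print(lo,zc,np.percentile(t[m],[1,5,95]).round(1) if m.sum()>5 else None)
```

```text
board mid [0.6394 0.0896] (55.204933166503906, 14.497217178344727) yaw deg -6.92
[ 0.5926284  -0.1606179   0.03364688] [-9.82827802 -0.18125532  3.46863668]
40 0.06 [447.8 447.9 452.4]
40 0.076 [217.1 223.  327.3]
80 0.06 [288.  309.3 447.9]
80 0.076 [195.2 209.3 328.9]
120 0.06 [153.3 154.4 442.6]
120 0.076 [166.9 172.9 324.5]
```

Emit:
{"op": "apply_moves", "data": {"claw": [-1,-1,-1], "travel": [[0.003,0,0],[0.005,0,0],[0.005,0,0]], "turn": [[0,0,0],[0,0,0],[0,0,0]]}}

```text
t: 10.85
tcp_pos: [0.5925, -0.1606, 0.0337]
tool_rot: [0.998, -0.061, -0.008, -0.001]
force: [-19.0, -0.4, 10.1]
finger_gap: 0.005
gripper_force: 9.3
```

Emit:
{"op": "apply_moves", "data": {"claw": [-1,-1,-1,-1,-1], "travel": [[-0.012,0,0],[-0.03,0,0],[-0.06,0,0],[-0.08,0,0],[-0.08,0,-0.04]], "turn": [[0,0,0],[0,0,0],[0,0,0],[0,0,0],[0,0,0]]}}

```text
t: 11.27
tcp_pos: [0.5316, -0.1521, 0.0619]
tool_rot: [0.998, -0.062, -0.005, -0.002]
force: [-0.8, -0.0, -0.0]
finger_gap: 0.0
gripper_force: 0.0
```

Emit:
{"op": "apply_moves", "data": {"claw": [-1,-1,-1,-1,-1], "travel": [[0,0,-0.05],[0,0,-0.1],[0,0.04,-0.15],[0,0.08,-0.2],[0,0.12,-0.22]], "turn": [[0,0,0],[0,0,0],[0,0,0],[0,0,0],[0,0,0]]}}

```text
t: 11.68
tcp_pos: [0.5291, -0.2407, 0.2398]
tool_rot: [0.998, -0.06, 0.005, 0.003]
force: [1.2, -1.0, 1.2]
finger_gap: -0.001
gripper_force: 0.0
```

Emit:
{"op": "apply_moves", "data": {"claw": [-1,-1,-1,-1,-1], "travel": [[0,0.04,0],[0,0.09,0],[0,0.13,0],[0,0.17,0],[0,0.2,0]], "turn": [[0,0,0],[0,0,0],[0,0,0],[0,0,0],[0,0,0]]}}

```text
t: 12.1
tcp_pos: [0.5076, -0.4031, 0.2365]
tool_rot: [0.998, -0.062, 0.003, 0.003]
force: [0.0, 0.3, -0.4]
finger_gap: 0.002
gripper_force: 0.0
```

Run:
```python
from h import *
s=snap('top');fit_tray(s)
t=snap('scene');f=lambda c:cv2.resize(c[:,:,::-1],(390,390))
cv2.imwrite('pics/c5.png',np.hstack([f(s['pixels'][140:310,270:440]),f(t['pixels'][210:400,210:420])]))
```

```text
board mid [ 0.6213 -0.0577] (351.659912109375, 15.273825645446777) yaw deg -7.02
```

View pics/c5.png

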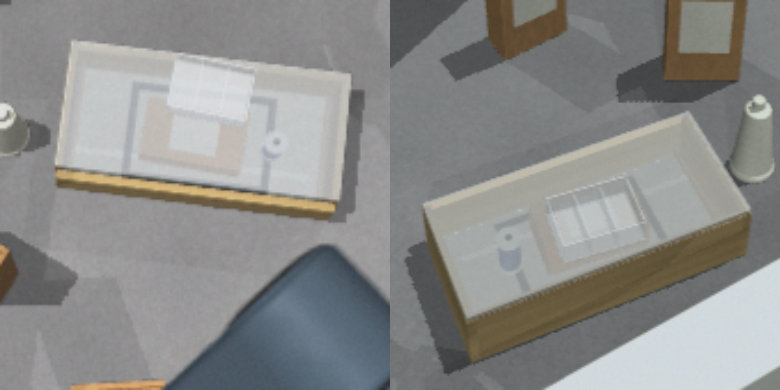

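The tray is home. The carton at left-crop (190,135) lies inside the tape, the spool at (274,145) stands, and the bystanders are where they were. Handing in.

```bash
python3 -c "
from station import manip
print(manip.sign_off())"
```

```text
the job is handed in; nothing more can be done
None
```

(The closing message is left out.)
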